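# Set up the telescopic camera mast and hold it at full height

## Task

Set up the small telescopic camera mast on the bench: first swing its folding brace leg out until it snaps into the detent at the end of its travel. Then grip the head of the mast so that its release button is squeezed in, pull the mast straight up past the first stop to the second, topmost stop, and finish while holding it there, button still squeezed, so that I can tighten the collar. Leave the other things on the bench where they are.

Things in the scene. Friction and masses are not known exactly. Their poses are not given: they have to be found in the camera images.
- camera_stand: Fixed stand: dark foot plate (100 mm along x, y = -50 to +80 mm, its top at 22 mm) with an upright square aluminium outer tube on its origin (34 x 34 mm, top at 158 mm; black collar 42 x 42 mm at its mouth, thumb screw to -y). Origin: on the bench in the mast's axis. x = away from the robot at yaw 0, z = up. Holes in the tube's front (-x) take the lock pin; the leg hinge is on the +y side.
- grip_head (a point): Black block on the mast's top, to be gripped. This point: mid grip height on the mast axis, 200 mm above the bench when down; axes as the stand. Rear face x = +20 mm, sides y = +-17, top z = +18, thin stud to z = +30. Grey release button (face 26 x 26 mm) in the front (-x), its face at x = -24 free, -16 pushed in: 44 mm across free, 36 squeezed. Grip from above, fingers closing along x.
- mast (a joint): Height of the telescopic mast, m: 0 = down, 0.05 = first stop, 0.100 to 0.102 = second stop (hard end at 0.102). A spring pin locks it (2 mm of play) at each of these unless the button is pushed in. The moving part weighs about 0.4 kg, has 1.5 N of friction; let go between stops, it may stay by the rubbing pin or sink to the next stop.
- release_button (a joint): Travel of the release button, m: 0 = out, 0.008 = fully in; the pin is clear of the tube from 0.006. Spring: 3 N at the start, 6 N fully in. Pushed toward +x of the stand. Springs out when let go.
- brace_leg (a joint): Angle of the brace leg, rad: 0 = folded (leg points to -x of the stand), grows clockwise seen from above, 1.57 = fully out against its end (leg points to +y of the stand). A spring plunger resists from about 1.05, is passed at about 1.34 and then presses the leg home to 1.57; passing it takes roughly 3 to 6 N at the knob.
- leg_knob (a point): Centre of the upright round black knob at the end of the brace leg, 20 mm diameter, from 32 to 72 mm above the bench (this point: 53 mm), 115 mm from the hinge. It is fixed to the leg.
- leg_hinge (a point): The vertical hinge axis of the brace leg, at 28 mm height, 50 mm to +y of the stand's origin. Fixed to the stand.
- turned_cup: Bystander: small turned wooden cup, 72 mm diameter, 79 mm high. Origin under its centre.
- chuck_jaw: Bystander: steel chuck jaw, 32 x 44 x 30 mm. Origin under its centre.
- faceplate: Bystander: steel lathe faceplate, 75 mm diameter, 27 mm high. Origin under its centre.
- offcut_0: Bystander: small oblong wood offcut, 28 x 62 x 22 mm. Origin under its centre.

How it is judged:
By the outcome, as a careful person would: the job done as asked, in the order asked, and still so for the second after the job is handed in, while the arm keeps its last pose, push and grip.
It also fails if it takes over 48 s, if anything falls off the work surface, if the arm or the gripper's body presses on something with over 40 N, if the wrist force passes 120 N, or if a joint passes its speed limit or range.

## Robot

A 6-joint arm with a two-finger parallel gripper is mounted at the origin on the work surface; the furniture and walls round the work are solid. World frame = base frame: x ahead of the robot, y to its left, z up, the work surface at z = 0. Lengths are in m, angles in degrees, forces in N, time in s.
With the tool pointing down it reaches from about 0.35 to 0.925 m from the base axis. Payload 6.4 kg.
Tool frame: the origin (TCP) lies at the centre of the arm's flange, where the gripper is bolted on; the fingertips stand 173 mm ahead of it and the grasp point (between the pads) lies 155 mm ahead of it; z points along the fingers, y is the line along which they close (so a half turn about z gives the same grasp; the last joint's range is limited). The gripper opens to 85 mm and grips with 20 to 120 N. Pads are 22 mm wide; open, the fingers measure 114 mm over their backs; the gripper's body (76 mm by 85 mm) begins 54 mm behind the grasp point. The pads swing forward as they close: fully open they stand 13 mm farther back than shut.
Start: joints at [62.275, 14.043, 89.255, -0, 76.702, -9.975], TCP at [0.198, 0.619, 0.405] pointing down, gripper open.
Joint ranges: [-179.41, 179.41], [-58.25, 129.5], [7.25, 145.43], [-54.29, 234.29], [11.92, 165.04], [-157.13, 157.13]. Speed limits (degrees/s): [147.25, 147.25, 180, 180, 180, 180].

## Interface

Orientations are given as a 3x3 rotation matrix whose columns are the frame's x, y, z axes.
In Python, from station import manip gives the robot as it stands. The module is installed in compiled form; this text tells all that it offers.
- The arm moves only by the tool jog_arm, never from a script. Its argument "series" is a list of rows, each a list of 2 entries, a list of its own where there are three numbers: the shift along the tool's x, y, z scaled (see below), then the turn, a rotation vector about the tool's x, y, z scaled (see below). In form: [[[tx, ty, tz], [rx, ry, rz]], ...]. A call has 1 to 10 rows; each row shifts and turns the commanded pose from where the row before left it, along the tool's axes as they then stand; what a row does not reach is not made up. The controller multiplies each number of a shift by 200 mm and each number of a turn by 45 degrees. A row lasts 1/8 s, in which the tool goes at most 62.5 mm and 10.7 degrees, less where a joint would pass 70% of its speed; a pose out of reach is approached as far as the arm can. A call with a number of a shift or a turn outside -1 to 1 is refused whole. A call with a gripper value outside its range is refused whole. "hand" is the opening, from 0 (shut) to 1 (fully open), set as the call begins (left out, the last holds). The fingers move at their own pace and stop on an object; "force" is the grip in N (left out, the last holds). Time passes only in rows, so rows that do not move let the fingers close. It gives the time, the measured TCP pose, the force, the opening and the grip force at its end, in the units of the state.
- manip.get_state(): the state, without advancing time (a new reading comes with each control period).
- manip.read_camera(name): name is "scene" or "top" or "wrist"; returns a dict with "img" (420x560x3 uint8, red, green, blue), "fx", "fy", "cx", "cy" (pixels), "dist" ([k1, k2, p1, p2, k3] as OpenCV has them; the pictures are not rectified), "R" (3x3) and "t" (3): a world point X has camera coordinates R X + t; the wrist camera has in their place "T_tool_cam" (4x4, takes a point from camera to tool coordinates, whose origin is the TCP and whose axes are the flange's). Camera axes: x right, y down, z forward; pixel columns grow to the right and rows downward; lengths in m; the calibration is good to about 2 mm. A picture is of the moment at which its call begins: read the wrist's pose just before it. There is no depth.
- manip.close_job(): hands the job in; it is judged then, once.
Trained networks look in a picture, given as the dict that the camera call returned (one of the last four; its "shot" number tells which), for a name from the list of things; names that differ only in an ending like _2 or _b are one class to them, and where a whole thing is asked for, a point or a joint stands for the part that bears it (a point fixed in the world has none). Each returns a list of dicts, best first, with "p" (0 to 1); they miss things now and then, are a little off and sometimes report something else, mostly with a low value. They report only what shows in the picture. A call takes as long as a camera call.
- manip.trace(picture, label): "pixels" (420x560 bool, what is visible of it) and "bbox" ([left, top, right, bottom] in pixels, round what is visible of it).
The state is a dict: "time_s": time; "q": joint angles; "qvel": joint speeds; "tau": joint torques, N m; "ee_pos": TCP position; "eef_rot": TCP orientation; "ft_force": force on the tool from outside, world axes, zero at the start; "wrist_torque": the same for the moment, N m; "opening": finger opening in m; "grasp_force": force on a finger pad.
Only numpy, scipy, OpenCV 4.12 (cv2) and the standard library are available. Lean on these libraries where they do the work, as an engineer would, in place of code of your own. Each camera call takes 0.05 s, during which the arm holds its last target. There are 200 camera calls.

## Working session

There is one attempt and no reset: what is moved stays moved. The work goes in short steps, Python scripts to look and compute and a tool call to move; the robot and the scene stay as the last step left them, time stands still between calls to the robot, and variables do not carry over. Pictures are saved under pics/ and viewed, at most 10 in all, crops included, and the job is handed in when it is done.

Besides the shell and the picture viewer there is one more tool, called after "Emit:" as name([rows], argument=value, ...), one row to a line, values as JSON. jog_arm: Moves the arm, as the interface text tells. Shifts and turns lie within -1 to 1; 1 stands for 200 mm of shift or 45 degrees of turn. Its arguments: {"type":"object","properties":{"series":{"type":"array","items":{"type":"array"}},"hand":{"type":"number"},"force":{"type":"number"}},"required":["series"]}

```bash
mkdir -p pics; cat > h.py <<'E'
import numpy as np,cv2
from station import manip
def K(c): return np.array([[c['fx'],0,c['cx']],[0,c['fy'],c['cy']],[0,0,1.]]),np.array(c['dist'],float)
def proj(c,X):
    k,d=K(c); R=np.array(c['R']);t=np.array(c['t'])
    return cv2.projectPoints(np.atleast_2d(np.array(X,float)),cv2.Rodrigues(R)[0],t,k,d)[0].reshape(-1,2)
def ray(c,uv):
    k,d=K(c);R=np.array(c['R']);t=np.array(c['t'])
    p=cv2.undistortPoints(np.array([[uv]],float),k,d).ravel()
    return -R.T@t, R.T@np.array([p[0],p[1],1])
def onz(c,uv,z):
    o,d=ray(c,uv); return o+d*(z-o[2])/d[2]
def wristcam(s,c):
    T=np.array(c['T_tool_cam']);W=np.eye(4);W[:3,:3]=s['eef_rot'];W[:3,3]=s['ee_pos'];M=np.linalg.inv(W@T)
    c['R']=M[:3,:3];c['t']=M[:3,3];return c
E
python3 - <<'E'
from h import *
s=manip.get_state();print({k:np.round(v,3).tolist() for k,v in s.items()})
for n in ('scene','top'):
    c=manip.read_camera(n);cv2.imwrite(f'pics/{n}0.png',c['img'][:,:,::-1])
    for l in ('camera_stand','grip_head','leg_knob','brace_leg','release_button','turned_cup','chuck_jaw','faceplate','offcut_0'):
        for r in manip.trace(c,l)[:1]:
            y,x=np.nonzero(r['pixels']);m=(x.mean(),y.mean())
            print(n,l,round(r['p'],2),r['bbox'],np.round(m),np.round(onz(c,m,{'grip_head':.2,'leg_knob':.053}.get(l,.03)),3))
E
```

```text
{'time_s': 0.0, 'q': [62.274, 14.084, 89.328, 0.001, 76.701, -9.975], 'qvel': [-0.008, -0.119, 0.011, 0.0, -0.064, 0.054], 'tau': [0.0, -42.949, -32.614, -0.0, 0.005, 0.0], 'ee_pos': [0.198, 0.619, 0.404], 'eef_rot': [[-0.952, 0.305, -0.001], [0.305, 0.952, -0.002], [0.0, -0.002, -1.0]], 'ft_force': [-0.621, -0.274, 0.702], 'wrist_torque': [0.012, -0.034, -0.024], 'grasp_force': 0.0, 'opening': 0.086}
scene camera_stand 0.9 [191.5, 153.9, 269.6, 246.4] [236. 209.] [0.54  0.335 0.03 ]
scene grip_head 0.6 [227.0, 153.6, 250.3, 184.5] [240. 168.] [0.494 0.223 0.2  ]
scene leg_knob 0.73 [188.7, 206.0, 235.7, 234.0] [204. 220.] [0.417 0.293 0.053]
scene brace_leg 0.96 [194.0, 206.8, 232.1, 231.2] [203. 220.] [0.435 0.335 0.03 ]
scene release_button 0.48 [293.1, 259.3, 311.1, 275.2] [302. 266.] [ 0.501 -0.008  0.03 ]
scene turned_cup 0.72 [254.7, 251.6, 291.5, 300.3] [272. 274.] [0.429 0.009 0.03 ]
scene chuck_jaw 0.65 [292.0, 257.0, 311.3, 274.7] [302. 266.] [ 0.501 -0.008  0.03 ]
scene faceplate 0.97 [295.0, 310.2, 333.9, 340.4] [313. 325.] [ 0.392 -0.169  0.03 ]
scene offcut_0 0.48 [253.6, 208.4, 274.7, 220.1] [265. 214.] [0.586 0.255 0.03 ]
top camera_stand 0.63 [171.0, 191.7, 242.4, 253.7] [213. 217.] [0.493 0.259 0.03 ]
top grip_head 0.69 [204.4, 189.1, 219.8, 209.9] [211. 200.] [0.503 0.235 0.2  ]
top leg_knob 0.79 [170.3, 205.0, 205.8, 257.8] [189. 234.] [0.448 0.314 0.053]
top brace_leg 0.93 [172.1, 206.2, 210.3, 256.3] [189. 234.] [0.449 0.321 0.03 ]
top turned_cup 0.59 [305.2, 235.2, 336.3, 263.8] [321. 247.] [ 0.418 -0.015  0.03 ]
top chuck_jaw 0.47 [303.6, 203.4, 319.4, 216.8] [310. 209.] [0.515 0.012 0.03 ]
top faceplate 0.93 [359.8, 235.2, 389.7, 266.0] [372. 251.] [ 0.41  -0.144  0.03 ]
top offcut_0 0.79 [195.9, 168.2, 221.1, 184.9] [209. 176.] [0.6   0.274 0.03 ]
```

```bash
python3 - <<'E'
import cv2
a=cv2.imread('pics/scene0.png')[140:350,170:350];b=cv2.imread('pics/top0.png')[150:290,150:350]
import numpy as np
a=cv2.resize(a,None,fx=2.8,fy=2.8);b=cv2.resize(b,None,fx=2,fy=2)  # side by side not needed
w=np.zeros((600,800,3),np.uint8);a=cv2.resize(a,(400,466));b=cv2.resize(b,(400,280));w[:466,:400]=a;w[:280,400:]=b
cv2.imwrite('pics/crop0.png',w)
E
```

```text
(no output)
```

View pics/crop0.png

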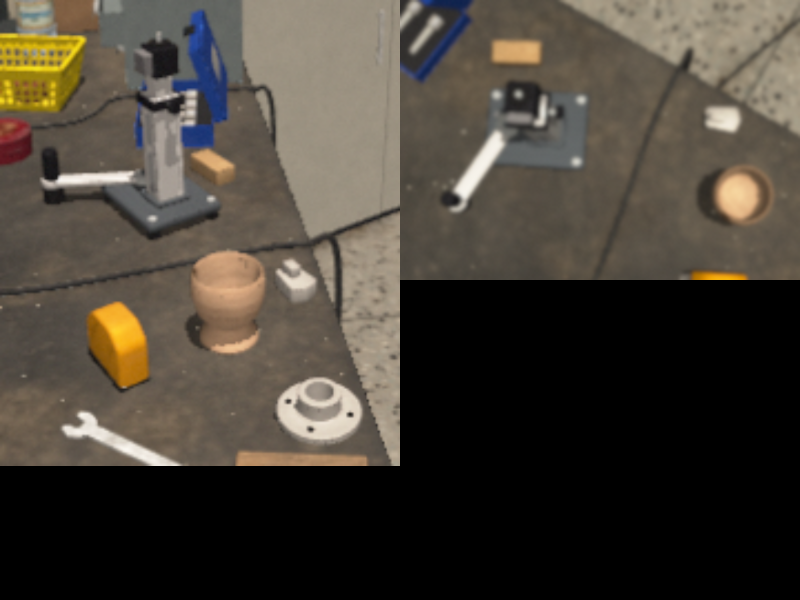

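View pics/top0.png

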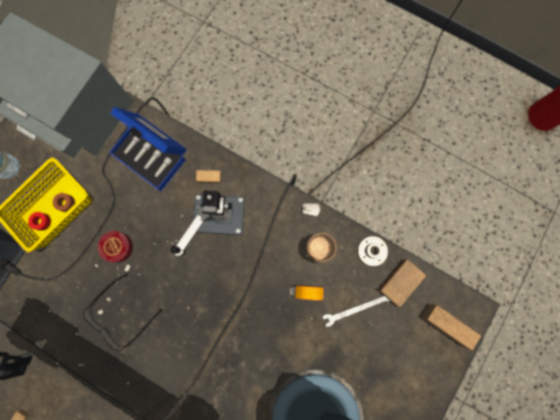

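```bash
python3 - <<'E'
from h import *
s=manip.get_state();c=wristcam(s,manip.read_camera('wrist'));print(np.round(c['T_tool_cam'],3),c['fx'],proj(c,[[.5,.24,.2],[.5,.25,.0],[.42,.33,.05]]))
for n in('top','scene'):
    d=manip.read_camera(n);print(n,-np.array(d['R']).T@d['t'],d['fx'])
    if n=='top':
        print([np.round(onz(d,p,.022),3) for p in [(243,198),(241,232),(197,197),(197,232)]], np.round(onz(d,(176,250),.072),3))
        cv2.imwrite('pics/t1.png',cv2.resize(d['img'][180:264,160:260,::-1],None,fx=6,fy=6,interpolation=cv2.INTER_CUBIC))
E
```

```text
[[ 0.001 -0.958 -0.285  0.072]
 [ 1.     0.001  0.    -0.001]
 [ 0.    -0.285  0.958  0.03 ]
 [ 0.     0.     0.     1.   ]] 342.62835296489646 [[ -2.83617556 633.57260819]
 [104.38952649 441.06020958]
 [113.26957238 418.7222114 ]]
top [0.34751578 0.08605642 1.00355885] 387.46336960446564
[array([0.544, 0.185, 0.022]), array([0.456, 0.188, 0.022]), array([0.546, 0.305, 0.022]), array([0.455, 0.301, 0.022])] [0.406 0.34  0.072]
scene [-0.02504885 -0.62197451  0.58134219] 425.9028623043316
```

View pics/t1.png

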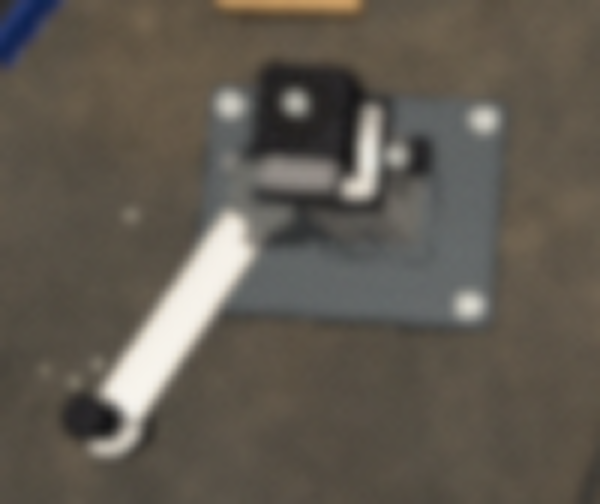

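```bash
python3 - <<'E'
from h import *
from scipy.optimize import least_squares
d=manip.read_camera('top')
px=np.array([(207,85),(505,98),(492,325),(204,312)])/6+[160,180]-.4
P=np.array([(.05,.08),(.05,-.05),(-.05,-.05),(-.05,.08)])
W=np.array([onz(d,p,.022)[:2] for p in px]);print(W)
R=lambda a:np.array([[np.cos(a),-np.sin(a)],[np.sin(a),np.cos(a)]])
f=lambda v:((P@R(v[2]).T+v[:2])-W).ravel()
r=least_squares(f,[.5,.24,0]);v=r.x;print(v,np.degrees(v[2]),f(v))
print('head top',onz(d,np.array((305,108))/6+[160,180]-.4,.218), 'stud',onz(d,np.array((294,102))/6+[160,180]-.4,.23))
h=v[:2]+R(v[2])@[0,.05];k=onz(d,np.array((88,416))/6+[160,180]-.4,.072)[:2];print('hinge',h,'knob',k,np.linalg.norm(k-h))
u=R(v[2]).T@(k-h);print('leg angle',np.degrees(np.arctan2(u[1],-u[0])), 'final knob',h+R(v[2])@[0,.115])
E
```

```text
[[0.55498627 0.31251396]
 [0.54973154 0.18296759]
 [0.45137475 0.1865371 ]
 [0.45613262 0.30984847]]
[ 0.50265941  0.23297203 -0.02646193] -1.5161571124744957 [-2.27655601e-04 -8.92876648e-04  1.58742725e-03 -1.30099669e-03
 -2.07759474e-05 -2.22462556e-03 -1.33899570e-03  4.41849889e-03]
head top [0.50555491 0.23283604 0.218     ] stud [0.50520946 0.23443217 0.23      ]
hinge [0.50398235 0.28295453] knob [0.40812868 0.34398284] 0.11363266324220271
leg angle 30.9680174082296 final knob [0.50702512 0.39791427]
```

Emit:
jog_arm([
  [[-0.178, -0.124, 0.072], [0, 0, 0]],
  [[-0.178, -0.124, 0.072], [0, 0, 0]],
  [[-0.178, -0.124, 0.072], [0, 0, 0]],
  [[-0.178, -0.124, 0.072], [0, 0, 0]],
  [[-0.178, -0.124, 0.072], [0, 0, 0]],
  [[-0.178, -0.124, 0.072], [0, 0, 0]],
  [[-0.178, -0.124, 0.072], [0, 0, 0]],
  [[-0.178, -0.124, 0.072], [0, 0, 0]],
  [[0, 0, 0], [0, 0, 0.172]],
  [[0, 0, 0], [0, 0, 0.172]],
], hand=0.45)

```text
time_s: 2.45
ee_pos: [0.4094, 0.3427, 0.2894]
eef_rot: [[-0.833, 0.553, -0.0], [0.553, 0.833, -0.0], [0.0, -0.0, -1.0]]
ft_force: [0.5, 0.1, 0.1]
opening: 0.0382
grasp_force: 0.0
```

Emit:
jog_arm([
  [[0, 0, 0], [0, 0, 0]],
  [[0, 0, 0], [0, 0, 0]],
])

```text
time_s: 2.7
ee_pos: [0.4089, 0.3434, 0.2896]
eef_rot: [[-0.838, 0.546, 0.0], [0.546, 0.838, 0.0], [-0.0, 0.0, -1.0]]
ft_force: [-0.2, 0.1, -0.8]
opening: 0.0384
grasp_force: 0.0
```

```bash
cat > look.py <<'E'
import sys
from h import *
s=manip.get_state();c=wristcam(s,manip.read_camera('wrist'));print({k:np.round(s[k],4).tolist() for k in('time_s','q','ee_pos','eef_rot','ft_force','opening','grasp_force')})
cv2.imwrite(f'pics/{sys.argv[1]}.png',c['img'][:,:,::-1])
R=np.array(s['eef_rot']);g=np.array(s['ee_pos'])+R[:,2]*.155;print('grasp',g.round(4),'grasp px',proj(c,g))
for l in ('leg_knob','grip_head','release_button'):
    for r in manip.trace(c,l)[:1]: print(l,r['p'],r['bbox'])
E
python3 look.py w1
```

```text
{'time_s': 2.7, 'q': [27.8514, 6.456, 110.9077, -0.0009, 62.6242, -29.0406], 'ee_pos': [0.4089, 0.3434, 0.2896], 'eef_rot': [[-0.8376, 0.5462, 0.0002], [0.5462, 0.8376, 0.0001], [-0.0001, 0.0002, -1.0]], 'ft_force': [-0.1974, 0.1047, -0.8235], 'opening': 0.0384, 'grasp_force': 0.0}
grasp [0.4089 0.3434 0.1346] grasp px [[281.55491071 286.75294994]]
leg_knob 0.77 [267.1, 183.2, 316.9, 365.9]
```

View pics/w1.png

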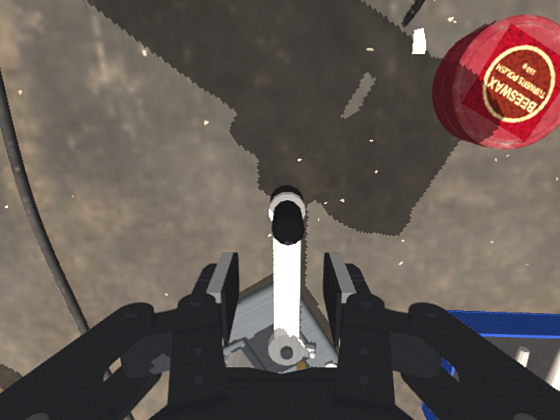

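```bash
python3 - <<'E'
from h import *
s=manip.get_state();c=wristcam(s,manip.read_camera('wrist'))
k=onz(c,(288,229),.072);h=onz(c,(287,351),.036);print(k,h,np.linalg.norm((k-h)[:2]),np.degrees(np.arctan2(k[1]-h[1],-(k[0]-h[0]))))
print(proj(c,[.408,.344,.072]))
E
```

```text
[0.4092185  0.34786085 0.072     ] [0.50605592 0.28550635 0.036     ] 0.11517625271218915 32.7778523222386
[[281.31752709 230.75055914]]
```

Emit:
jog_arm([
  [[0.011, 0.0195, 0.126], [0, 0, 0]],
  [[0, 0, 0.126], [0, 0, 0]],
  [[0, 0, 0.126], [0, 0, 0]],
  [[0, 0, 0], [0, 0, 0]],
])

```text
time_s: 3.45
ee_pos: [0.4083, 0.3473, 0.212]
eef_rot: [[-0.837, 0.548, -0.004], [0.548, 0.837, -0.002], [0.002, -0.004, -1.0]]
ft_force: [-0.2, 0.2, 0.2]
opening: 0.0383
grasp_force: 0.0
```

Emit:
jog_arm([
  [[0, 0, 0], [0, 0, 0]],
  [[0, 0, 0], [0, 0, 0]],
  [[-0.003, 0.06, 0], [0, 0, 0.133]],
  [[-0.003, 0.06, 0], [0, 0, 0.133]],
  [[-0.003, 0.06, 0], [0, 0, 0.133]],
], hand=0.3)

```text
time_s: 4.08
ee_pos: [0.4337, 0.3749, 0.2149]
eef_rot: [[-0.624, 0.781, 0.001], [0.781, 0.624, 0.001], [-0.0, 0.001, -1.0]]
ft_force: [-0.4, -1.2, 0.6]
opening: 0.0255
grasp_force: 0.2
```

Emit:
jog_arm([
  [[-0.003, 0.06, 0], [0, 0, 0.133]],
  [[-0.003, 0.06, 0], [0, 0, 0.133]],
  [[-0.003, 0.06, 0], [0, 0, 0.133]],
  [[-0.003, 0.06, 0], [0, 0, 0.133]],
  [[-0.003, 0.06, 0], [0, 0, 0.133]],
  [[-0.003, 0.06, 0], [0, 0, 0.133]],
  [[-0.003, 0.06, 0], [0, 0, 0.133]],
  [[0, 0, 0], [0, 0, 0]],
])

```text
time_s: 5.08
ee_pos: [0.5124, 0.3999, 0.215]
eef_rot: [[0.053, 0.999, 0.002], [0.999, -0.053, 0.001], [0.001, 0.002, -1.0]]
ft_force: [-0.3, -0.3, -0.5]
opening: 0.0257
grasp_force: 0.0
```

Emit:
jog_arm([
  [[0, 0, 0], [0, 0, 0]],
  [[0, 0, 0], [0, 0, 0]],
  [[0, 0, -0.15], [0, 0, 0]],
  [[0, 0, -0.3], [0, 0, 0]],
  [[0, 0, -0.3], [0, 0, 0]],
  [[0, 0, -0.15], [0, 0, 0]],
  [[0, 0, 0], [0, 0, 0]],
], hand=0.45)

```text
time_s: 5.95
ee_pos: [0.5117, 0.4002, 0.3976]
eef_rot: [[0.053, 0.999, 0.006], [0.999, -0.053, 0.003], [0.003, 0.006, -1.0]]
ft_force: [0.0, -0.2, 0.4]
opening: 0.0388
grasp_force: 0.0
```

```bash
python3 look.py w2
```

```text
{'time_s': 5.95, 'q': [28.0478, 14.2595, 89.752, 0.0012, 75.6059, 31.0806], 'ee_pos': [0.5117, 0.4002, 0.3976], 'eef_rot': [[0.0529, 0.9986, 0.0059], [0.9986, -0.0529, 0.0032], [0.0035, 0.0057, -1.0]], 'ft_force': [0.0428, -0.2404, 0.4409], 'opening': 0.0388, 'grasp_force': 0.0}
grasp [0.5126 0.4007 0.2426] grasp px [[279.22075029 286.87935467]]
leg_knob 0.65 [266.7, 162.0, 302.9, 297.2]
release_button 0.42 [236.8, 166.1, 323.7, 374.2]
```

View pics/w2.png

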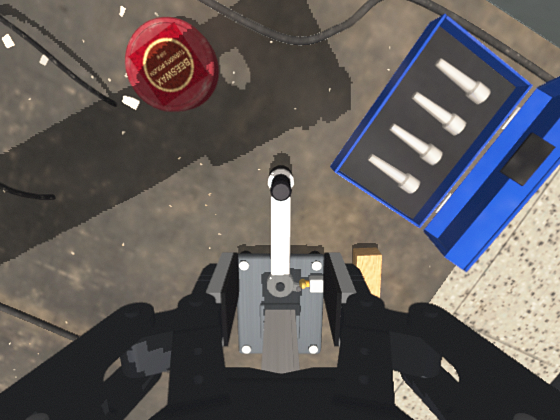

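```bash
python3 - <<'E'
from h import *
s=manip.get_state();c=wristcam(s,manip.read_camera('wrist'))
k=onz(c,(281,189),.072);h=onz(c,(281,286),.036);d=(k-h)[:2];print(k,h,np.linalg.norm(d),np.degrees(np.arctan2(d[1],-d[0])))
q=[onz(c,p,.024)[:2] for p in [(244,266),(317,266),(246,350),(313,350)]]
print(np.round(q,4));a=q[1]-q[0];b=q[3]-q[2];e=q[0]-q[2];f=q[1]-q[3]
print([np.degrees(np.arctan2(v[1],v[0])) for v in(a,b)],[np.degrees(np.arctan2(-v[0],v[1])) for v in(e,f)],np.mean(q,0))
R=np.array(s['eef_rot']);print(R.T@(np.array([.504,.2355,.46])-s['ee_pos'])/.2)
for n in('top','scene'):
    t=manip.read_camera(n)
    for r in manip.trace(t,'leg_knob')[:1]: print(n,r['p'],r['bbox'],proj(t,[k,[.41,.348,.072]]))
E
```

```text
[0.51071228 0.40037675 0.072     ] [0.50459767 0.28528818 0.036     ] 0.1152508868491566 93.04124079497176
[[0.4653 0.3048]
 [0.5445 0.3008]
 [0.4584 0.1953]
 [0.5375 0.1914]]
[np.float64(-2.9027061080325898), np.float64(-2.8298163118492226)] [np.float64(-3.6229360043835315), np.float64(-3.6461305170904015)] [0.50144359 0.24809092]
[-0.82202891  0.00773533 -0.34217754]
top 0.92 [153.9, 202.4, 204.8, 219.3] [[153.59123656 207.05022761]
 [172.65995166 248.14455201]]
scene 0.57 [214.0, 190.3, 234.3, 224.3] [[214.4141968  191.10942181]
 [191.54454753 206.88643493]]
```

Emit:
jog_arm([
  [[0, 0, -0.17], [0, 0, 0]],
  [[0, 0, -0.17], [0, 0, 0]],
  [[-0.137, 0.001, 0], [0, 0, 0]],
  [[-0.137, 0.001, 0], [0, 0, 0]],
  [[-0.137, 0.001, 0], [0, 0, 0]],
  [[-0.137, 0.001, 0], [0, 0, 0]],
  [[-0.137, 0.001, 0], [0, 0, 0]],
  [[-0.137, 0.001, 0], [0, 0, 0]],
  [[0, 0, 0], [0, 0, 0]],
  [[0, 0, 0], [0, 0, 0]],
], hand=1.0)

```text
time_s: 7.65
ee_pos: [0.504, 0.236, 0.4619]
eef_rot: [[0.054, 0.999, -0.0], [0.999, -0.054, 0.0], [0.0, -0.0, -1.0]]
ft_force: [0.5, -0.3, -0.3]
opening: 0.0855
grasp_force: 0.0
```

```bash
python3 look.py w3
```

```text
{'time_s': 7.65, 'q': [13.4159, -1.0288, 99.6358, 0.0219, 81.3883, 16.4897], 'ee_pos': [0.504, 0.236, 0.4619], 'eef_rot': [[0.0537, 0.9986, -0.0], [0.9986, -0.0537, 0.0004], [0.0004, -0.0, -1.0]], 'ft_force': [0.5195, -0.2604, -0.3295], 'opening': 0.0855, 'grasp_force': 0.0}
grasp [0.504  0.2361 0.3069] grasp px [[279.23456611 286.86984802]]
leg_knob 0.88 [263.4, 0.0, 302.4, 140.8]
grip_head 0.63 [244.6, 180.1, 312.9, 243.3]
release_button 0.85 [245.8, 189.9, 257.7, 234.4]
```

View pics/w3.png

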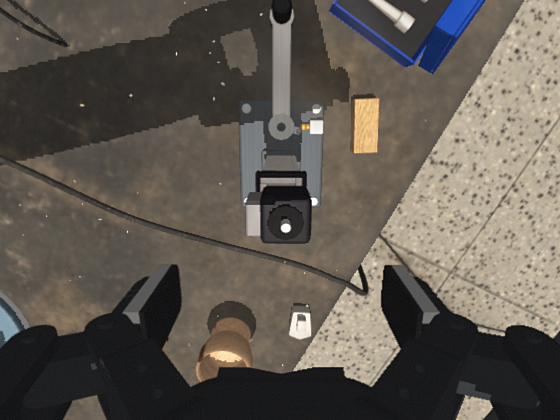

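```bash
python3 - <<'E'
from h import *
s=manip.get_state();c=wristcam(s,manip.read_camera('wrist'));R=np.array(s['eef_rot']);p=np.array(s['ee_pos'])
for n,uv,z in [('stud',(286,228),.23),('R',(311,221),.218),('L',(261,221),.218),('top',(286,199.5),.218),('bot',(286,243),.218),('btnL',(246,221),.213)]:
    X=onz(c,uv,z);print(n,X.round(4),'tool mm',(R.T@(X-p)*1e3).round(1))
E
```

```text
stud [0.5076 0.2337 0.23  ] tool mm [ -2.4   3.9 231.8]
R [0.5243 0.2333 0.218 ] tool mm [ -1.9  20.6 243.8]
L [0.4913 0.235  0.218 ] tool mm [ -2.  -12.4 243.8]
top [0.5085 0.2489 0.218 ] tool mm [ 12.8   4.  243.8]
bot [0.5071 0.2185 0.218 ] tool mm [-17.6   4.2 243.8]
btnL [0.4808 0.2339 0.213 ] tool mm [ -3.7 -22.8 248.8]
```

Emit:
jog_arm([
  [[-0.012, 0.014, 0], [0, 0, 0]],
  [[0, 0, 0.14], [0, 0, 0]],
  [[0, 0, 0.14], [0, 0, 0]],
  [[0, 0, 0.14], [0, 0, 0]],
  [[0, 0, 0.14], [0, 0, 0]],
  [[0, 0, 0], [0, 0, 0]],
])

```text
time_s: 8.65
ee_pos: [0.5059, 0.2329, 0.3474]
eef_rot: [[0.054, 0.999, -0.005], [0.999, -0.054, -0.001], [-0.002, -0.005, -1.0]]
ft_force: [0.0, 0.9, 0.8]
opening: 0.0853
grasp_force: 0.0
```

Emit:
jog_arm([
  [[0, 0, 0], [0, 0, 0]],
  [[0, 0, 0], [0, 0, 0]],
  [[0, 0, 0], [0, 0, 0]],
  [[0, 0, 0], [0, 0, 0]],
  [[0, 0, 0], [0, 0, 0]],
  [[0, 0, 0], [0, 0, 0]],
], hand=0, force=45)

```text
time_s: 9.4
ee_pos: [0.5062, 0.2333, 0.3513]
eef_rot: [[0.054, 0.999, -0.002], [0.999, -0.054, 0.0], [0.0, -0.002, -1.0]]
ft_force: [-5.8, -0.7, 5.9]
opening: 0.0353
grasp_force: 45.5
```

```bash
python3 look.py w4
```

```text
{'time_s': 9.4, 'q': [13.0835, 4.8677, 105.4578, 0.0483, 69.764, 16.1579], 'ee_pos': [0.5062, 0.2333, 0.3513], 'eef_rot': [[0.0539, 0.9985, -0.0017], [0.9985, -0.0539, 0.0004], [0.0003, -0.0017, -1.0]], 'ft_force': [-5.7655, -0.6672, 5.9138], 'opening': 0.0353, 'grasp_force': 45.4945}
grasp [0.5059 0.2334 0.1963] grasp px [[279.23881064 286.86842556]]
leg_knob 0.62 [259.3, 1.4, 309.3, 148.5]
grip_head 0.98 [228.6, 222.6, 333.6, 350.8]
release_button 0.72 [229.3, 251.3, 240.3, 337.4]
```

View pics/w4.png

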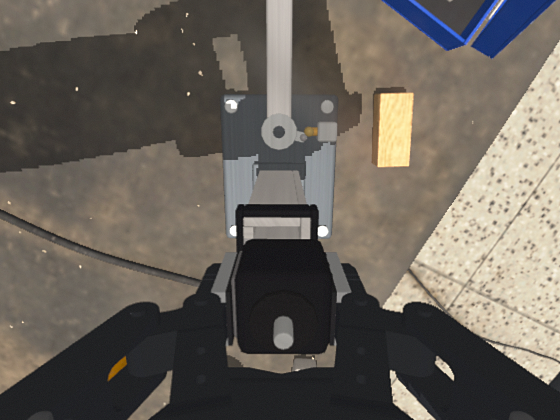

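Emit:
jog_arm([
  [[0, 0, -0.03], [0, 0, 0]],
  [[0, 0, -0.06], [0, 0, 0]],
  [[0, 0, -0.06], [0, 0, 0]],
  [[0, 0, 0], [0, 0, 0]],
  [[0, 0, 0], [0, 0, 0]],
])

```text
time_s: 10.22
ee_pos: [0.5062, 0.2333, 0.3807]
eef_rot: [[0.054, 0.999, -0.002], [0.999, -0.054, 0.0], [0.0, -0.002, -1.0]]
ft_force: [-5.0, 2.8, -2.2]
opening: 0.0352
grasp_force: 46.9
```

Emit:
jog_arm([
  [[0, 0, -0.06], [0, 0, 0]],
  [[0, 0, -0.06], [0, 0, 0]],
  [[0, 0, -0.06], [0, 0, 0]],
  [[0, 0, -0.06], [0, 0, 0]],
  [[0, 0, -0.06], [0, 0, 0]],
  [[0, 0, -0.02], [0, 0, 0]],
  [[0, 0, 0], [0, 0, 0]],
  [[0, 0, 0], [0, 0, 0]],
])

```text
time_s: 11.22
ee_pos: [0.5061, 0.2333, 0.4455]
eef_rot: [[0.053, 0.999, -0.001], [0.999, -0.053, 0.0], [0.0, -0.001, -1.0]]
ft_force: [-4.3, 3.6, -2.3]
opening: 0.0352
grasp_force: 46.9
```

Emit:
jog_arm([
  [[0, 0, -0.01], [0, 0, 0]],
  [[0, 0, -0.005], [0, 0, 0]],
  [[0, 0, 0], [0, 0, 0]],
  [[0, 0, 0], [0, 0, 0]],
])

```text
time_s: 11.72
ee_pos: [0.5061, 0.2333, 0.4479]
eef_rot: [[0.054, 0.999, -0.002], [0.999, -0.054, 0.0], [0.0, -0.002, -1.0]]
ft_force: [-4.1, 4.0, -3.8]
opening: 0.0356
grasp_force: 46.8
```

Emit:
jog_arm([
  [[0, 0, -0.01], [0, 0, 0]],
  [[0, 0, -0.005], [0, 0, 0]],
  [[0, 0, 0], [0, 0, 0]],
  [[0, 0, 0], [0, 0, 0]],
])

```text
time_s: 12.22
ee_pos: [0.5061, 0.2332, 0.4509]
eef_rot: [[0.054, 0.999, -0.001], [0.999, -0.054, 0.0], [0.0, -0.002, -1.0]]
ft_force: [-3.2, 3.6, -4.5]
opening: 0.0354
grasp_force: 46.9
```

Emit:
jog_arm([
  [[0, 0, -0.005], [0, 0, 0]],
  [[0, 0, 0], [0, 0, 0]],
  [[0, 0, 0], [0, 0, 0]],
])

```text
time_s: 12.6
ee_pos: [0.5061, 0.2332, 0.4518]
eef_rot: [[0.054, 0.999, -0.002], [0.999, -0.054, 0.0], [0.0, -0.002, -1.0]]
ft_force: [-4.1, 4.3, -5.2]
opening: 0.0351
grasp_force: 46.9
```

Emit:
jog_arm([
  [[0, 0, -0.005], [0, 0, 0]],
  [[0, 0, 0], [0, 0, 0]],
  [[0, 0, 0], [0, 0, 0]],
])

```text
time_s: 12.98
ee_pos: [0.5061, 0.2332, 0.4528]
eef_rot: [[0.054, 0.999, -0.001], [0.999, -0.054, 0.0], [0.0, -0.001, -1.0]]
ft_force: [-3.6, 3.3, -5.7]
opening: 0.0351
grasp_force: 46.9
```

Emit:
jog_arm([
  [[0, 0, -0.005], [0, 0, 0]],
  [[0, 0, 0], [0, 0, 0]],
  [[0, 0, 0], [0, 0, 0]],
])

```text
time_s: 13.35
ee_pos: [0.5061, 0.2333, 0.4535]
eef_rot: [[0.054, 0.999, -0.002], [0.999, -0.054, 0.0], [0.0, -0.002, -1.0]]
ft_force: [-2.6, 4.0, -6.0]
opening: 0.0354
grasp_force: 46.9
```

Emit:
jog_arm([
  [[0, 0, -0.005], [0, 0, 0]],
  [[0, 0, 0], [0, 0, 0]],
  [[0, 0, 0], [0, 0, 0]],
])

```text
time_s: 13.72
ee_pos: [0.5062, 0.2332, 0.4535]
eef_rot: [[0.054, 0.999, -0.002], [0.999, -0.054, 0.0], [0.0, -0.002, -1.0]]
ft_force: [-1.0, 4.8, -9.8]
opening: 0.0352
grasp_force: 46.7
```

```bash
python3 look.py w5
```

```text
{'time_s': 13.725, 'q': [13.0742, -0.5663, 100.0493, 0.0518, 80.6286, 16.1358], 'ee_pos': [0.5062, 0.2332, 0.4535], 'eef_rot': [[0.0536, 0.9986, -0.0021], [0.9986, -0.0536, 0.0004], [0.0003, -0.0021, -1.0]], 'ft_force': [-1.0491, 4.8398, -9.7715], 'opening': 0.0352, 'grasp_force': 46.6992}
grasp [0.5059 0.2333 0.2985] grasp px [[279.24051356 286.86765998]]
leg_knob 0.87 [267.0, 0.0, 297.7, 137.9]
grip_head 0.7 [231.1, 182.8, 334.9, 352.0]
release_button 0.75 [231.3, 252.6, 240.7, 326.6]
```

View pics/w5.png

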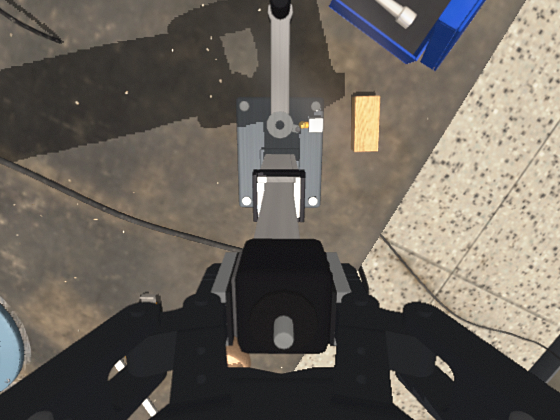

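Emit:
jog_arm([
  [[0, 0, 0.006], [0, 0, 0]],
  [[0, 0, 0], [0, 0, 0]],
  [[0, 0, 0], [0, 0, 0]],
])

```text
time_s: 14.3
ee_pos: [0.5061, 0.2332, 0.4534]
eef_rot: [[0.054, 0.999, -0.002], [0.999, -0.054, 0.0], [0.0, -0.002, -1.0]]
ft_force: [-3.7, 3.5, -4.6]
opening: 0.0352
grasp_force: 46.9
```

```bash
python3 -c "
from station import manip
print(manip.close_job())"
```

```text
the job is handed in; nothing more can be done
None
```

The brace leg is swung fully out to its end, and the mast is held at the second, topmost stop (about 102 mm up, end stop felt) with the button squeezed, so you can tighten the collar; the job was handed in at about 14 s and nothing else on the bench was touched.

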